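# Slide a locked sample carriage into the light gate

### The arm

A 7-joint arm with a two-finger parallel gripper is mounted at the origin on a cart in front of the work surface, level with it; the furniture and walls round the work are solid. World frame = base frame: x ahead of the robot, y to its left, z up, the work surface at z = 0. Lengths are in m, angles in rad, forces in N, time in s.
With the tool pointing down it reaches from about 0.4 to 0.85 m from the base axis. Payload 10.4 kg.
Tool frame: the origin (TCP) lies between the finger pads; the fingertips stand ahead of it and the grasp point (between the pads) lies 5 mm behind it (manip.tip_extent is the z of the fingertips in the tool frame, in m); z points along the fingers, y is the line along which they close (so a half turn about z gives the same grasp; the last joint's range is limited). The gripper opens to 85 mm and grips with 20 to 120 N. Pads are 22 mm wide; open, the fingers measure 114 mm over their backs; the gripper's body (76 mm by 85 mm) begins 54 mm behind the grasp point. The pads swing forward as they close: fully open they stand 13 mm farther back than shut.
Start: joints at [1.21, 0.332, -0.065, 1.46, 0.022, 1.35, -0.088], TCP at [0.207, -0.59, 0.245] pointing down, gripper open.
Joint ranges: [-2.6, 2.6], [-0.5, 2.12], [-1.47, 1.34], [0.16, 2.42], [-1.27, 4.41], [0.06, 2.06], [-2.6, 2.6]. Speed limits (rad/s): [2.22, 2.22, 2.79, 2.79, 3.14, 3.14, 3.14].

### API

Orientations are given as a unit quaternion [x, y, z, w].
In Python, from workcell import status, viewer, manip gives the robot as it stands.
- The arm moves only by the tool play_rows, never from a script. Its argument "plan" is one flat list of numbers, 7 for each row, row after row: the turn, a rotation vector about the tool's x, y, z in degrees, then the shift along the tool's x, y, z in m, then the opening, from 0 (shut) to 1 (fully open). In form: [ax, ay, az, dx, dy, dz, grip, ax, ay, az, dx, dy, dz, grip, ...]. A call has 1 to 20 rows; each row is the pose to reach, as a shift and turn from the pose commanded when the call began, along the tool's axes at that moment; what a row does not reach only later rows make up. A row lasts 1/8 s, in which the tool goes at most 62.5 mm and 10.7 degrees, less where a joint would pass 70% of its speed; a pose out of reach is approached as far as the arm can. A call with a gripper value outside its range is refused whole. The fingers move at their own pace and stop on an object; "squeeze" is the grip in N (left out, the last holds). Time passes only in rows, so rows that repeat a pose let the fingers close. It gives the time, the measured TCP pose, the force, the opening and the grip force at its end, in the units of the state.
- status.get_obs(): the state, without advancing time (a new reading comes with each control period).
- viewer.camera(name): name is "scene" or "side" or "wrist"; returns the picture (480x640x3 uint8, red, green, blue); there is no depth.
- viewer.camera_model(name): a dict with "fx", "fy", "cx", "cy" (pixels), "R" (3x3) and "t" (3): a world point X has camera coordinates R X + t. Camera axes: x right, y down, z forward; pixel columns grow to the right and rows downward; lengths in m; the calibration is good to about 2 mm. A picture is of the moment at which its call begins: read the wrist's pose just before it. camera_model takes no time and is no camera call; for the wrist camera it gives the pose at the moment of the call.
- manip.hand_in(): hands the job in; it is judged then, once.
The state is a dict: "clock": time; "joint_pos": joint angles; "joint_velocities": joint speeds; "tau": joint torques, N m; "position": TCP position; "ee_rot": TCP orientation; "ft_force": force on the tool from outside, world axes, zero at the start; "torque": the same for the moment, N m; "grip_width": opening from 0.0 (shut) to 1.0 (fully open); "grasp_force": force on a finger pad.
Only numpy, scipy, OpenCV 4.12 (cv2) and the standard library are available. Lean on these libraries where they do the work, as an engineer would, in place of code of your own. Each camera call takes 0.05 s, during which the arm holds its last target. There are 200 camera calls.

### The job

Without picking anything up, press the red lock paddle on the sample carriage down with the fingertips and, keeping it down the whole way, push the carriage with its beaker along the track until it is fully home against the end stop between the two black posts of the light gate. Only then let the paddle come up again, so that the carriage stays locked there with the beaker standing in its bore, and draw the hand away. Leave everything else on the bench where it stands.

Things in the scene. Friction and masses are not known exactly. Their poses are not given: they have to be found in the camera images.
- stage: Fixed sample stage: aluminium base plate 130 x 340 x 12 mm with a straight track, 40 mm high dark blocks at both ends, and two black light-gate posts. Origin: centre of the plate's underside, on the bench. y runs along the track, +y being the way the carriage must go; x across; z up. Bolted down; its place and yaw differ from run to run.
- gate (a point): Point midway between the lenses of the two black light-gate posts: on the track's centre line, 72 mm from the stage origin along +y, 78 mm above the bench. The posts stand at each side of the track: 16 mm across, 34 mm along it, tops 92 mm above the bench, inner faces 98 mm apart.
- carriage (a joint): Travel along stage +y in m: 0 rear stop (start), 0.120 end stop. Carriage 84 mm wide, 148 mm long: behind (-y) a low deck 60 mm long, top 34 mm above the bench, with the red paddle; in front a white block 88 mm long, top 64 mm, with the beaker in its bore. Paddle up: a toothed lock holds it (play 2 mm). Paddle down: slides freely (1 N friction).
- lock_button (a joint): How far the red lock paddle is pressed, in m: 0 up (locked), 0.005 fully down; the lock is free from 0.003. Spring: it begins to give at about 3 N and is fully down at about 6 N; press with 6 to 15 N. Let go, it springs up and locks the carriage at the nearest 10 mm notch, the last being at the end stop. A fingertip resting on the pressed paddle drags the carriage along, so lift straight up at the end stop.
- button_top (a point): Centre of the top face of the red lock paddle, which is 44 mm across the track (x) and 36 mm along it (y), with rounded edges; 46 mm above the bench when up, 41 mm when pressed. Moves with the carriage and paddle.
- push_face (a point): Point on the upright rear face (facing -y) of the white block, on the centre line, 55 mm above the bench. The face is 84 mm wide, its top edge 64 mm above the bench (18 mm above the raised paddle). It is 22 mm in front (+y) of the paddle's centre, 4 mm from its edge: fingertips holding the paddle down can push against it. Moves with the carriage.
- bore (a point): Centre of the floor of the round bore in the white block, 32 mm above the bench; the bore is 53 mm wide and 32 mm deep. It lies 66 mm in front (+y) of the paddle's centre. Moves with the carriage.
- sample_beaker: Small glass beaker, 50 mm wide, 59 mm high, loose in the bore, standing out 27 mm above the white block (rim 91 mm above the bench). Origin: centre of its underside. It rides along and must stay upright in the bore.
- red_stopper: Bystander: small red rubber stopper, 24 mm wide, 22 mm high, standing beside the stage. Origin: centre of its underside.
- blue_cap: Bystander: blue screw cap, 49 mm wide, 14 mm high, lying beside the stage. Origin: centre of its underside.
- orange_cap: Bystander: orange screw cap, 43 mm wide, 14 mm high, lying beside the stage. Origin: centre of its underside.
- small_bottle: Bystander: small white plastic bottle, 52 mm wide, 113 mm high, left of the stage. Origin: centre of its underside.
- flask: Bystander: conical glass flask, 68 mm wide, 127 mm high, left of the stage. Origin: centre of its underside.
- brown_bottle: Bystander: brown bottle with black cap, 69 mm wide, 142 mm high, right of the stage. Origin: centre of its underside.
Not all that is in view belongs to the job. There is more than one size of the sample_beaker; the one meant has the size given above.

How it is judged:
By the outcome, as a careful person would: the job done as asked, in the order asked, and still so for the second after the job is handed in, with the robot touching nothing.
It also fails if it takes over 40 s, if anything falls off the work surface, if the arm or the gripper's body presses on something with over 40 N, if the wrist force passes 120 N, or if a joint passes its speed limit or range.

## Working session

There is one attempt and no reset: what is moved stays moved. The work goes in short steps, Python scripts to look and compute and a tool call to move; the robot and the scene stay as the last step left them, time stands still between calls to the robot, and variables do not carry over. Pictures are saved under pics/ and viewed, at most 10 in all, crops included, and the job is handed in when it is done.

Besides the shell and the picture viewer there is one more tool, called after "Request:" as a command line: name --argument value ..., lists and objects as JSON in quotes. play_rows: Moves the arm, as the interface text tells. Its arguments: {"type":"object","properties":{"plan":{"type":"array","items":{"type":"number"}},"squeeze":{"type":"number"}},"required":["plan"]}

```bash
mkdir -p pics; python3 - <<'E'
from workcell import status, viewer, manip
import cv2,numpy as np
o=status.get_obs();print({k:np.round(v,3) for k,v in o.items()}, manip.tip_extent)
a=viewer.camera("scene");b=viewer.camera("side")
cv2.imwrite("pics/scene.png",a[...,::-1]);cv2.imwrite("pics/side.png",b[...,::-1])
for n in("scene","side"):
  m=viewer.camera_model(n);R=np.array(m["R"]);print(n,m["fx"],m["cx"],m["cy"],-R.T@m["t"],R.round(2).tolist())
E
```

```text
{'clock': np.float64(0.0), 'joint_pos': array([ 1.21 ,  0.333, -0.065,  1.461,  0.022,  1.35 , -0.089]), 'joint_velocities': array([-0.003, -0.   , -0.002,  0.001, -0.001,  0.002,  0.   ]), 'tau': array([ 0.0000e+00, -6.2544e+01,  4.9000e-02, -3.9161e+01,  1.6000e-02,
        1.0000e-02,  0.0000e+00]), 'position': array([ 0.207, -0.589,  0.244]), 'ee_rot': array([ 0.986,  0.168, -0.   , -0.001]), 'ft_force': array([-0.488, -0.141, -0.267]), 'torque': array([-0.011,  0.011, -0.031]), 'grasp_force': np.float64(0.0), 'grip_width': np.float64(1.003)} 0.014
scene 438.3485830876587 313.4638321643108 235.82657355089475 [-0.14227664  0.38298272  0.94168278] [[-0.47, -0.88, 0.01], [-0.66, 0.34, -0.67], [0.59, -0.32, -0.74]]
side 494.11728628573627 322.269272346233 235.7866845123033 [0.54802948 0.96400159 0.93863357] [[-1.0, -0.01, 0.01], [-0.02, 0.67, -0.74], [0.0, -0.74, -0.67]]
```

View pics/scene.png

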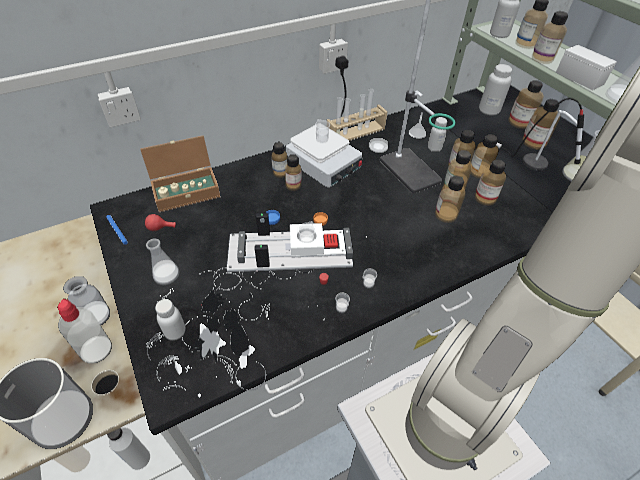

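View pics/side.png

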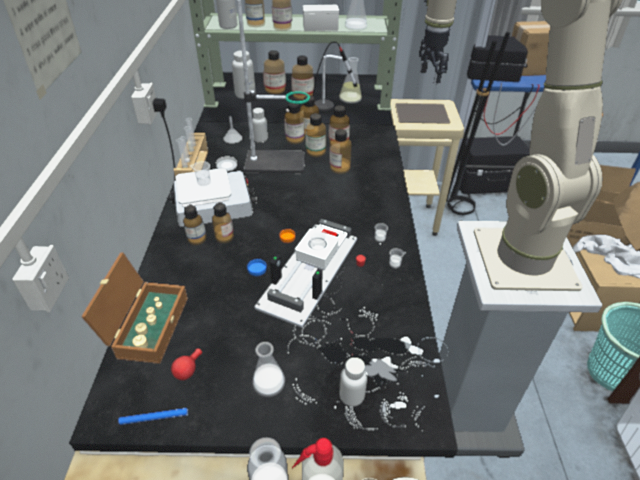

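```bash
cat > h.py <<'E'
from workcell import status, viewer, manip
import cv2,numpy as np
def ray(m,uv,z):
    R=np.array(m["R"]);c=-R.T@np.array(m["t"])
    d=R.T@np.array([(uv[0]-m["cx"])/m["fx"],(uv[1]-m["cy"])/m["fy"],1])
    return c+d*(z-c[2])/d[2]
def red(img,box):
    x0,y0,x1,y1=box;h=cv2.cvtColor(img[y0:y1,x0:x1],cv2.COLOR_RGB2HSV)
    k=(((h[...,0]<8)|(h[...,0]>172))&(h[...,1]>150)&(h[...,2]>70)).astype(np.uint8)
    n,l,s,c=cv2.connectedComponentsWithStats(k)
    return [(s[i].tolist(),(c[i]+[x0,y0]).round(1).tolist()) for i in range(1,n) if s[i][4]>8]
E
python3 - <<'E'
from h import *
a=cv2.imread("pics/scene.png")[...,::-1];b=cv2.imread("pics/side.png")[...,::-1]
for n,i,bx in(("scene",a,(215,200,365,290)),("side",b,(250,215,370,330))):
  m=viewer.camera_model(n)
  for s,c in red(i,bx): print(n,s,c,ray(m,c,.046).round(4),ray(m,c,.022).round(4))
A=cv2.resize(a[215:280,218:363],None,fx=5.5,fy=5.5,interpolation=cv2.INTER_CUBIC)
cv2.imwrite("pics/c1.png",A[...,::-1])
B=cv2.resize(b[212:330,250:365],None,fx=5,fy=5,interpolation=cv2.INTER_CUBIC)
cv2.imwrite("pics/c2.png",B[...,::-1])
E
```

```text
scene [109, 34, 14, 14, 147] [330.4, 240.5] [ 0.5279 -0.0366  0.046 ] [ 0.5459 -0.0478  0.022 ]
scene [105, 79, 8, 5, 26] [323.3, 281.2] [0.4171 0.0461 0.046 ] [0.4321 0.0371 0.022 ]
side [73, 15, 14, 6, 31] [329.8, 232.3] [ 0.5287 -0.0431  0.046 ] [ 0.5281 -0.0702  0.022 ]
side [106, 40, 9, 11, 78] [360.3, 259.9] [0.4504 0.0617 0.046 ] [0.4477 0.0374 0.022 ]
```

View pics/c1.png

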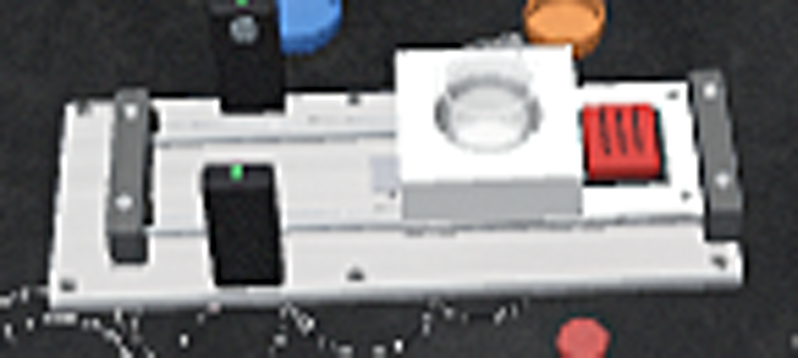

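View pics/c2.png

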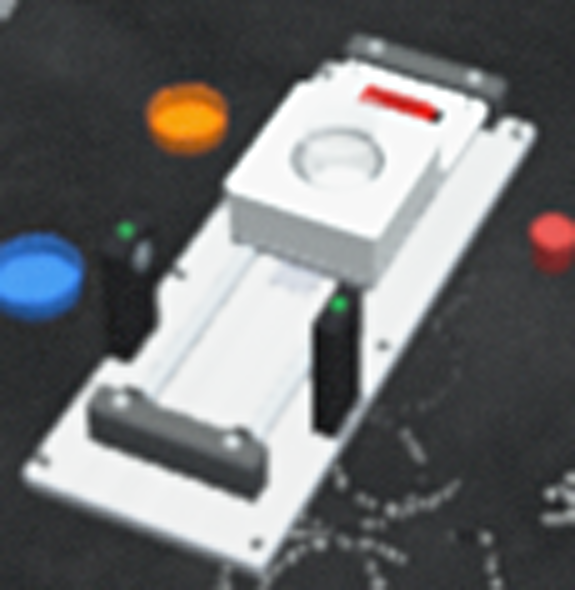

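```bash
python3 - <<'E'
from h import *
ms=viewer.camera_model("scene");md=viewer.camera_model("side")
S=lambda u,v,z:ray(ms,(218+(u+.5)/5.5-.5,215+(v+.5)/5.5-.5),z)
D=lambda u,v,z:ray(md,(250+(u+.5)/5-.5,212+(v+.5)/5-.5),z)
def yaw(p,q):return np.degrees(np.arctan2(-(q-p)[0],(q-p)[1]))
# stage +y corners: A=(-x? ) far; C near robot
a,b,c=S(68,102,.012),S(52,298,.012),S(740,272,.012)
print("scene",a.round(4),b.round(4),c.round(4),np.linalg.norm(a-b),np.linalg.norm(b-c),yaw(c,b))
d,e,f=D(25,473,.012),D(265,562,.012),D(535,130,.012)
print("side",d.round(4),e.round(4),f.round(4),np.linalg.norm(d-e),np.linalg.norm(e-f),yaw(f,e))
for n,(p,q,r) in (("sc",(a,b,c)),("sd",(d,e,f))):
  print(n,"origin(plate)",((p+r)/2 if True else 0).round(4))
g1,g2=D(125,230,.092),D(338,303,.092);print("lamps side",g1,g2,np.linalg.norm(g1-g2)); print(S(243,2,.092),S(237,172,.092))
# block top corners
p=[D(*x,.064) for x in((230,190),(378,240),(440,118),(300,82))];print("block top side",np.round(p,4).tolist(),np.mean(p,0))
p=[S(*x,.064) for x in((397,52),(402,190),(580,178),(575,45))];print("block top scene",np.round(p,4).tolist(),np.mean(p,0))
p=[S(*x,.046) for x in((586,106),(588,168),(660,162),(655,103))];print("paddle",np.round(p,4).tolist(),np.mean(p,0))
E
```

```text
scene [0.709  0.1894 0.012 ] [0.5916 0.2417 0.012 ] [ 0.4527 -0.0633  0.012 ] 0.12846885837506175 0.3351112690963186 -24.495752705055935
side [0.7095 0.1922 0.012 ] [0.5914 0.2434 0.012 ] [ 0.453 -0.061  0.012] 0.1286976301809781 0.3343868468111296 -24.459839684307017
sc origin(plate) [0.5808 0.063  0.012 ]
sd origin(plate) [0.5812 0.0656 0.012 ]
lamps side [0.66422424 0.10519094 0.092     ] [0.55943537 0.15197425 0.092     ] 0.11475794703289668
[0.65933833 0.10571358 0.092     ] [0.55879149 0.15209979 0.092     ]
block top side [[0.6167, 0.0463, 0.064], [0.5406, 0.0809, 0.064], [0.5084, -0.0117, 0.064], [0.5834, -0.0389, 0.064]] [0.56227589 0.01917054 0.064     ]
block top scene [[0.6183, 0.042, 0.064], [0.5357, 0.0792, 0.064], [0.5035, 0.0002, 0.064], [0.5819, -0.0398, 0.064]] [0.55985901 0.02039124 0.064     ]
paddle [[0.5571, -0.0331, 0.046], [0.5207, -0.0143, 0.046], [0.5079, -0.0476, 0.046], [0.543, -0.065, 0.046]] [ 0.53216957 -0.04001153  0.046     ]
```

```bash
cat >> h.py <<'E'
from scipy.spatial.transform import Rotation as Ro
T=-24.4
def delta(p,yaw=65.6):
    o=status.get_obs();R=Ro.from_quat(o["ee_rot"]);c=np.cos(np.radians(yaw));s=np.sin(np.radians(yaw))
    G=Ro.from_matrix([[c,s,0],[s,-c,0],[0,0,-1]])
    return (R.inv()*G).as_rotvec(degrees=True).round(2),R.inv().apply(np.array(p)-o["position"]).round(4)
E
python3 - <<'E'
from h import *
ms=viewer.camera_model("scene");md=viewer.camera_model("side")
for u in((450,215),(490,200)):print("bottle sc",ray(ms,u,0).round(3))
for u in((340,168),):print("bottle sd",ray(md,u,0).round(3))
for z in(.2,.3,.4):print("ring",z,ray(ms,(442,121),z).round(3),ray(md,(298,98),z).round(3))
u=np.array([.413,.911,0])
print(delta(np.array([.5335,-.0405,.2])+.010*u))
E
```

```text
bottle sc [ 0.486 -0.432  0.   ]
bottle sc [ 0.481 -0.588  0.   ]
bottle sd [ 0.494 -0.421  0.   ]
ring 0.2 [ 0.676 -0.496  0.2  ] [ 0.635 -0.522  0.2  ]
ring 0.3 [ 0.566 -0.377  0.3  ] [ 0.623 -0.321  0.3  ]
ring 0.4 [ 0.455 -0.259  0.4  ] [ 0.612 -0.119  0.4  ]
(array([-7.000e-02, -3.000e-02, -4.624e+01]), array([ 0.4969, -0.4168,  0.0451]))
```

Request:
play_rows --plan '[0,0,-4,0.05,-0.042,0,0,0,0,-8,0.09,-0.075,0,0,0,0,-12,0.13,-0.109,0,0,0,0,-16,0.17,-0.143,0,0,0,0,-20,0.21,-0.176,0,0,0,0,-24,0.25,-0.21,0,0,0,0,-28,0.29,-0.243,0,0,0,0,-32,0.33,-0.277,0,0,0,0,-36,0.37,-0.31,0,0,0,0,-40,0.41,-0.344,0,0,0,0,-44,0.45,-0.377,0.02,0,0,0,-46.2,0.49,-0.411,0.04,0,0,0,-46.2,0.497,-0.417,0.045,0,0,0,-46.2,0.497,-0.417,0.045,0,0,0,-46.2,0.497,-0.417,0.045,0,0,0,-46.2,0.497,-0.417,0.045,0]'

```text
clock: 2.1
position: [0.5378, -0.033, 0.2008]
ee_rot: [0.841, 0.54, 0.0, 0.001]
ft_force: [0.3, 0.2, 1.1]
grip_width: -0.003
grasp_force: 0.0
```

```bash
python3 - <<'E'
from h import *
o=status.get_obs();print(o["clock"],o["position"],o["ee_rot"],o["ft_force"],o["grip_width"])
m=viewer.camera_model("wrist");w=viewer.camera("wrist");cv2.imwrite("pics/w1.png",w[...,::-1])
for s,c in red(w,(0,0,640,480)):print(s,c,ray(m,c,.046).round(4))
R=np.array(m["R"]);print(-R.T@m["t"])
for p in([.5335,-.0405,.046],):
  q=R@p+m["t"];print(q[0]/q[2]*m["fx"]+m["cx"],q[1]/q[2]*m["fy"]+m["cy"])
E
```

```text
2.1 [ 0.53777643 -0.032951    0.20084088] [8.41369615e-01 5.40459823e-01 9.03522953e-05 5.85580579e-04] [0.34427542 0.18297494 1.09272789] -0.0029048385126816015
[163, 169, 34, 32, 847] [179.1, 184.5] [0.4581 0.0304 0.046 ]
[294, 204, 63, 47, 2655] [325.0, 226.7] [ 0.536  -0.0381  0.046 ]
[0.57018181 0.03621147 0.32822587]
323.22519472953087 231.13065075904387
```

View pics/w1.png

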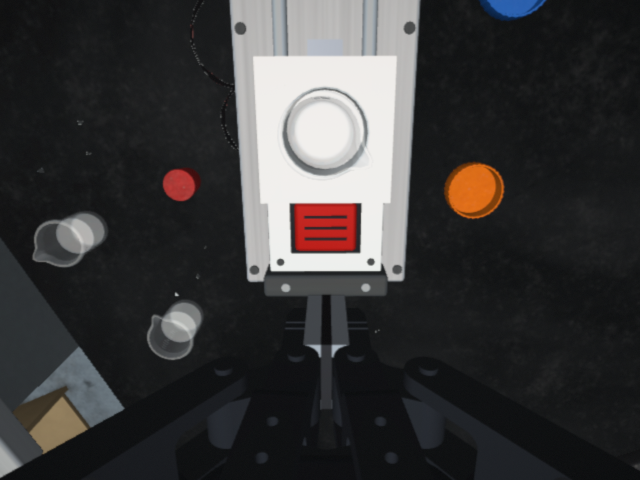

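```bash
python3 - <<'E'
from h import *
m=viewer.camera_model("wrist");u=np.array([.413,.911]);x=np.array([.911,-.413]);P=np.array([.5335,-.0405])
for n,uv,z in(("paddle rear -> -18",(325.5,251.5),.046),("block rear top -> 22",(322,203),.064),("block front ->110",(325,56.5),.064),("block L",(260,203),.064),("block R",(391,203),.064),("paddle L",(291.5,230),.046),("paddle R",(360,230),.046)):
  d=ray(m,uv,z)[:2]-P;print(n,(d@u*1e3).round(1),(d@x*1e3).round(1))
print(delta([*(P+.010*u),.0]))
E
```

```text
paddle rear -> -18 -15.0 1.5
block rear top -> 22 24.7 -0.7
block front ->110 112.1 1.5
block L 24.8 -40.7
block R 24.5 43.9
paddle L 1.1 -22.4
paddle R 1.0 25.8
(array([ 0.05,  0.02, -0.15]), array([ 0.0012, -0.0009,  0.2008]))
```

Request:
play_rows --plan '[0,0,0,0,0,0.04,0,0,0,0,0,0,0.08,0,0,0,0,0,0,0.11,0,0,0,0,0,0,0.128,0,0,0,0,0,0,0.134,0,0,0,0,0,0,0.137,0,0,0,0,0,0,0.139,0,0,0,0,0,0,0.141,0,0,0,0,0,0,0.142,0,0,0,0,0,0,0.142,0,0,0,0,0,0,0.142,0]'

```text
clock: 3.52
position: [0.5383, -0.0316, 0.0587]
ee_rot: [0.841, 0.541, 0.0, 0.0]
ft_force: [2.1, -0.7, 3.8]
grip_width: -0.003
grasp_force: 1.9
```

Request:
play_rows --plan '[0,0,0,0,0,0.001,0,0,0,0,0,0,0.002,0,0,0,0,0,0,0.003,0,0,0,0,0,0,0.004,0,0,0,0,0,0,0.0045,0,0,0,0,0,0,0.0045,0]'

```text
clock: 4.28
position: [0.5386, -0.0313, 0.055]
ee_rot: [0.841, 0.541, 0.0, 0.0]
ft_force: [-2.1, -0.3, 17.7]
grip_width: -0.001
grasp_force: 8.3
```

Request:
play_rows --plan '[0,0,0,0,0,-0.0003,0,0,0,0,0,0,-0.0003,0]'

```text
clock: 4.53
position: [0.5385, -0.0313, 0.055]
ee_rot: [0.841, 0.541, 0.001, 0.0]
ft_force: [-1.6, 0.6, 13.9]
grip_width: 0.003
grasp_force: 6.6
```

```bash
python3 - <<'E'
from h import *
o=status.get_obs();print(o["position"],o["ft_force"])
u=np.array([.413,.911,0]);print(delta(o["position"]+.12*u))
m=viewer.camera_model("wrist");w=viewer.camera("wrist");cv2.imwrite("pics/w2.png",w[...,::-1])
E
```

```text
[ 0.53852317 -0.03129924  0.05503499] [-1.58927015  0.59606682 13.91838189]
(array([ 0.07, -0.03, -0.04]), array([ 1.2e-01, -1.0e-04,  1.0e-04]))
```

View pics/w2.png

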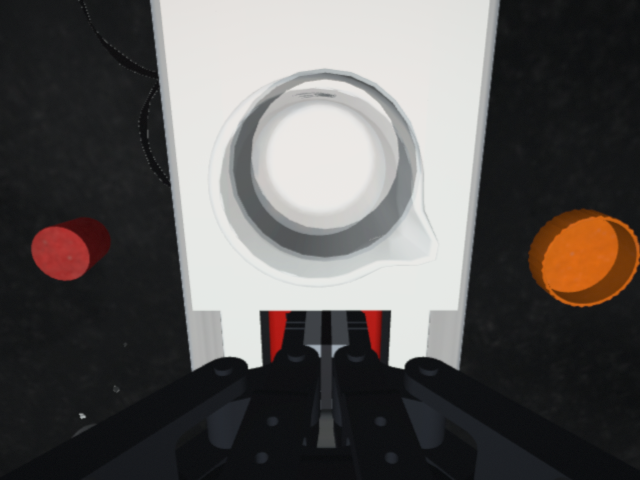

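Request:
play_rows --plan '[0,0,0,0.002,0,0,0,0,0,0,0.005,0,0,0,0,0,0,0.009,0,0,0,0,0,0,0.013,0,0,0,0,0,0,0.017,0,0,0,0,0,0,0.021,0,0,0,0,0,0,0.025,0,0,0,0,0,0,0.028,0,0,0,0,0,0,0.03,0,0,0,0,0,0,0.03,0,0]'

```text
invalid input
```

Request:
play_rows --plan '[0,0,0,0.002,0,0,0,0,0,0,0.005,0,0,0,0,0,0,0.009,0,0,0,0,0,0,0.013,0,0,0,0,0,0,0.017,0,0,0,0,0,0,0.021,0,0,0,0,0,0,0.025,0,0,0,0,0,0,0.028,0,0,0,0,0,0,0.03,0,0,0,0,0,0,0.03,0,0,0]'

```text
clock: 5.82
position: [0.551, -0.0038, 0.0551]
ee_rot: [0.841, 0.542, 0.001, 0.0]
ft_force: [-0.6, 0.0, 12.4]
grip_width: -0.001
grasp_force: 6.4
```

Request:
play_rows --plan '[0,0,0,0.002,0,0,0,0,0,0,0.005,0,0,0,0,0,0,0.009,0,0,0,0,0,0,0.013,0,0,0,0,0,0,0.017,0,0,0,0,0,0,0.021,0,0,0,0,0,0,0.025,0,0,0,0,0,0,0.029,0,0,0,0,0,0,0.033,0,0,0,0,0,0,0.037,0,0,0,0,0,0,0.041,0,0,0,0,0,0,0.045,0,0,0,0,0,0,0.049,0,0,0,0,0,0,0.053,0,0,0,0,0,0,0.057,0,0,0,0,0,0,0.059,0,0,0,0,0,0,0.06,0,0,0,0,0,0,0.06,0,0,0]'

```text
clock: 8.07
position: [0.5758, 0.0507, 0.0551]
ee_rot: [0.841, 0.541, 0.001, 0.0]
ft_force: [-0.2, -0.3, 12.9]
grip_width: 0.001
grasp_force: 6.2
```

```bash
python3 - <<'E'
from h import *
a=viewer.camera("side");o=status.get_obs();print(o["position"],o["ft_force"])
w=viewer.camera("wrist")
B=cv2.resize(a[212:330,250:365],None,fx=4,fy=4,interpolation=cv2.INTER_CUBIC);W=w[:,90:550][:472]
cv2.imwrite("pics/m1.png",cv2.resize(np.hstack([B,cv2.resize(w[:,:],(0,0),fx=.5,fy=.5).repeat(1,0) if False else cv2.resize(w,(340,472))]),None,fx=.99,fy=.99)[...,::-1])
E
```

```text
[0.57574391 0.05075749 0.05506273] [-0.63189489 -0.01745636 13.08711805]
```

View pics/m1.png

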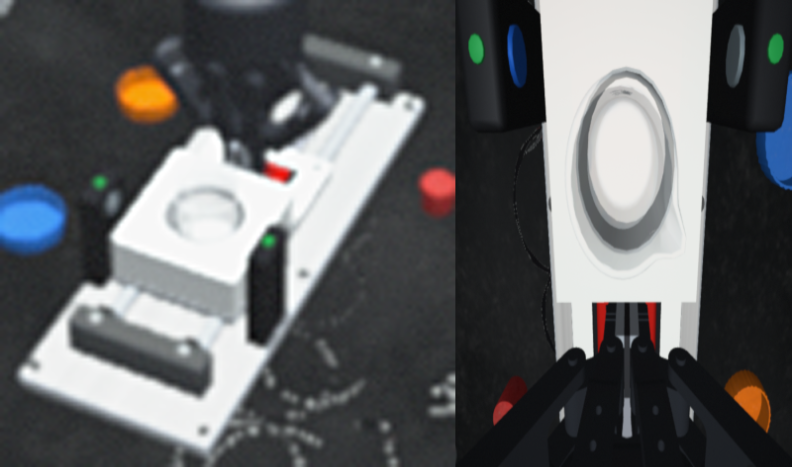

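Request:
play_rows --plan '[0,0,0,0.002,0,0,0,0,0,0,0.005,0,0,0,0,0,0,0.009,0,0,0,0,0,0,0.013,0,0,0,0,0,0,0.017,0,0,0,0,0,0,0.021,0,0,0,0,0,0,0.024,0,0,0,0,0,0,0.026,0,0,0,0,0,0,0.028,0,0,0,0,0,0,0.029,0,0,0,0,0,0,0.029,0,0,0]'

```text
clock: 9.55
position: [0.5877, 0.0772, 0.0551]
ee_rot: [0.841, 0.541, 0.001, 0.0]
ft_force: [-0.4, 0.8, 11.5]
grip_width: -0.001
grasp_force: 6.1
```

Request:
play_rows --plan '[0,0,0,0.0005,0,0,0,0,0,0,0.001,0,0,0,0,0,0,0.0015,0,0,0,0,0,0,0.002,0,0,0,0,0,0,0.002,0,0,0]'

```text
clock: 10.18
position: [0.588, 0.0778, 0.055]
ee_rot: [0.841, 0.541, -0.0, 0.001]
ft_force: [-4.2, -4.3, 16.2]
grip_width: -0.002
grasp_force: 7.9
```

Request:
play_rows --plan '[0,0,0,0,0,-0.001,0,0,0,0,0,0,-0.003,0,0,0,0,0,0,-0.006,0,0,0,0,0,0,-0.01,0,0,0,0,0,0,-0.018,0,0,0,0,0,0,-0.03,0,0,0,0,0,0,-0.05,0,0,0,0,0,0,-0.08,0,0,0,0,0,0,-0.11,0,0,0,0,0,0,-0.14,0,0,0,0,-0.03,0,-0.16,0,0,0,0,-0.06,0,-0.17,0,0,0,0,-0.06,0,-0.17,0,0,0,0,-0.06,0,-0.17,0,0,0,0,-0.06,0,-0.17,0]'

```text
clock: 12.05
position: [0.5631, 0.0251, 0.2241]
ee_rot: [0.84, 0.542, 0.0, -0.0]
ft_force: [0.0, -0.1, -0.2]
grip_width: -0.005
grasp_force: 0.0
```

```bash
python3 - <<'E'
from h import *
m=viewer.camera_model("wrist");w=viewer.camera("wrist");o=status.get_obs();print(o["clock"],o["position"],o["ft_force"])
b=viewer.camera("side")
B=cv2.resize(b[212:330,250:365],None,fx=3,fy=3,interpolation=cv2.INTER_CUBIC)
C=np.zeros((480,345,3),np.uint8);C[:354]=B
cv2.imwrite("pics/f.png",np.hstack([w[:,100:540],C])[...,::-1])
for s,c in red(w,(0,0,640,480)):print(s,c,ray(m,c,.046).round(4))
E
```

```text
12.1 [0.56308478 0.02501781 0.22396718] [ 0.36787421 -0.22397837 -0.13523327]
[297, 117, 61, 51, 2768] [326.9, 141.7] [0.5857 0.0711 0.046 ]
[184, 239, 29, 29, 644] [197.6, 253.4] [0.4594 0.0352 0.046 ]
```

View pics/f.png

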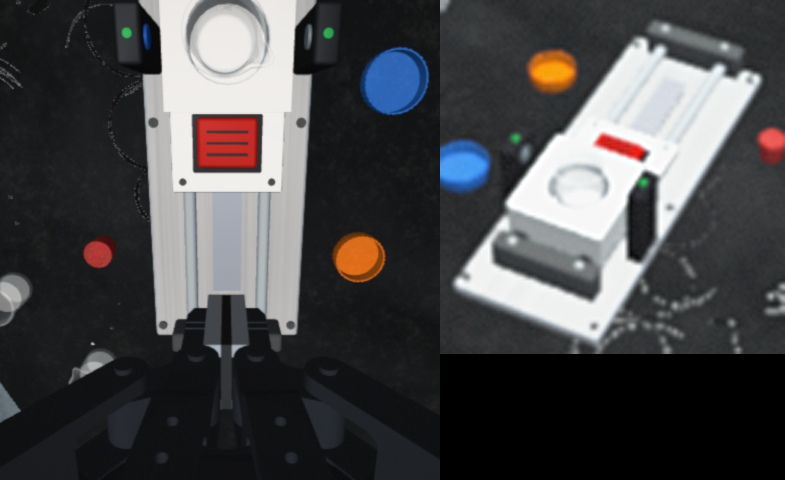

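```bash
python3 -c "
from workcell import manip;print(manip.hand_in())"
```

```text
the job is handed in; nothing more can be done
None
```

I pushed the carriage about 120 mm to the end stop with the paddle held down. I then lifted straight off, and the last images show the paddle up, the beaker in its bore and the hand clear; the job was handed in at about 12 s, with no verdict shown.

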